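# Push the sugar box into the empty bay of the bar caddy

### The arm

A 7-joint arm with a two-finger parallel gripper is mounted at the origin on the work surface. World frame = base frame: x ahead of the robot, y to its left, z up, the work surface at z = 0. Lengths are in m, angles in rad, forces in N, time in s.
With the tool pointing down it reaches from about 0.4 to 0.875 m from the base axis. Payload 19.3 kg.
Tool frame: the origin (TCP) lies at the very end of the fingers, on their centre line; the grasp point (between the pads) lies 19 mm behind it; z points along the fingers, y is the line along which they close (so a half turn about z gives the same grasp; the last joint's range is limited). The gripper opens to 85 mm and grips with 20 to 120 N. Pads are 22 mm wide; open, the fingers measure 114 mm over their backs; the gripper's body (76 mm by 85 mm) begins 54 mm behind the grasp point. The pads swing forward as they close: fully open they stand 13 mm farther back than shut.
Start: joints at [-1.247, 0.521, -0.036, 1.599, 0.021, 1.021, -0.113], TCP at [0.24, 0.577, 0.231] pointing down, gripper open.
Joint ranges: [-2.91, 2.91], [-0.3, 2.13], [-1.5, 1.42], [0.17, 2.43], [-1.26, 4.41], [0.16, 1.93], [-2.52, 2.52]. Speed limits (rad/s): [1.89, 1.89, 2.39, 2.39, 3.01, 3.01, 3.01].

### API

Orientations are given as [roll, pitch, yaw] about the fixed x, y, z axes, in that order (R = Rz(yaw) Ry(pitch) Rx(roll)).
In Python, from cell import robot gives the robot as it stands.
- The arm moves only by the tool carry_out, never from a script. Its argument "commands" is a list of rows, each a list of 3 entries, a list of its own where there are three numbers: the shift along the tool's x, y, z in units of 25 mm (1.0 is 25 mm), then the turn, a rotation vector about the tool's x, y, z in units of 5 degrees (1.0 is 5 degrees), then the opening, from -1 (shut) to 1 (fully open). In form: [[[dx, dy, dz], [ax, ay, az], claw], ...]. A call has 1 to 8 rows; each row shifts and turns the commanded pose from where the row before left it, along the tool's axes as they then stand; what a row does not reach is not made up. A row lasts 1/12 s, in which the tool goes at most 41.7 mm and 7.16 degrees, less where a joint would pass 70% of its speed; a pose out of reach is approached as far as the arm can. A call is refused whole if a number of a shift passes 1 or a number of a turn 1, either way. A call with a gripper value outside its range is refused whole. The fingers move at their own pace and stop on an object; "grip_force" is the grip in N (left out, the last holds). Time passes only in rows, so rows that do not move let the fingers close. It gives the time, the measured TCP pose, the force, the opening and the grip force at its end, in the units of the state.
- robot.get_obs(): the state, without advancing time (a new reading comes with each control period).
- robot.grab_frame(name): name is "scene" or "side" or "wrist"; returns a dict with "pixels" (420x560x3 uint8, red, green, blue), "fov_y" (degrees; the focal length in pixels is half the picture's height over the tangent of half this angle, whatever the lens; pixels are square), "cx", "cy" (the principal point, pixels), "D" ([k1, k2, p1, p2, k3] as OpenCV has them; the pictures are not rectified), "R" (3x3) and "t" (3): a world point X has camera coordinates R X + t; the wrist camera has in their place "hand_eye" (4x4, takes a point from camera to tool coordinates, whose origin is the TCP and whose axes are the flange's). Camera axes: x right, y down, z forward; pixel columns grow to the right and rows downward; lengths in m; the calibration is good to about 2 mm. A picture is of the moment at which its call begins: read the wrist's pose just before it. There is no depth.
- robot.close_job(): hands the job in; it is judged then, once.
The state is a dict: "time_s": time; "joints": joint angles; "qd": joint speeds; "joint_torque": joint torques, N m; "eef_pos": TCP position; "eef_rot": TCP orientation; "force": force on the tool from outside, world axes, zero at the start; "ft_torque": the same for the moment, N m; "grip_width": opening from 0.0 (shut) to 1.0 (fully open); "grip_force": force on a finger pad.
Only numpy, scipy, OpenCV 4.12 (cv2) and the standard library are available. Lean on these libraries where they do the work, as an engineer would, in place of code of your own. Each camera call takes 0.05 s, during which the arm holds its last target. There are 200 camera calls.

### The job

Push the square stoneware sugar box with the bamboo lid across the sideboard, through between the two front posts of the bar caddy's one empty bay, and on until it is fully home against the back rail. Push it with the fingers only, keeping it flat on the sideboard (do not pick it up), do not ram the caddy, and leave everything else standing where it is.

Things in the scene. Friction and masses are not known exactly. Their poses are not given: they have to be found in the camera images.
- sugar_box: The closed square box to push: white stoneware, flat bamboo lid flush with its walls, 100 x 100 mm, 46 mm high, 0.3 to 0.65 kg, loose; it slides with friction and stops where the push stops. Too wide to grip. Origin: centre of its underside; x and y square to its sides, z up. It starts turned up to 29 degrees from the robot's axes.
- caddy: Fixed dark wooden bar caddy at the back. Origin: on the sideboard, mid-front face of its back rail (40 mm high); x into the caddy, away from the robot, y to the left. Three bays in front at y = -120, 0, +120 mm, x = -115 mm to 0, open in front and on top, no floor. Fences between them 12 mm thick, 32 mm high, each ending in front in a round post. It yaws up to 6 degrees.
- posts (a point): On the sideboard, in the middle of the caddy's row of four front posts (caddy x = -115 mm, y = 0). The posts are 16 mm in diameter, 51 mm high with their brass balls, at -180, -60, +60, +180 mm along the caddy's y: the gap between neighbours is 104 mm, the bay behind it 108 mm wide.
- rum1: The middle one of three closed amber rum bottles fixed on the caddy behind its back rail, 74 mm in diameter, top 290 mm above the sideboard; the others stand 120 mm to its left and right. Origin: centre of its underside.
- bay: The grey felt (flat, no step) of the one empty bay; which of the three varies. Fixed. Origin: on the sideboard at the sugar box's centre when it is home, 50 mm in front of the back rail, midway between the fences; axes parallel to the caddy's, x into the bay. The middle of the gap between its two posts is at x = -65 mm, y = 0.
- coasters: Bystander: stack of five square cork coasters, 98 x 98 mm, 35 mm high, lying in another bay. Origin: centre of its underside.
- lime_dish: Bystander: square blue ceramic dish of limes, 98 x 98 mm, 48 mm high with the limes, standing in another bay. Origin: centre of its underside.
- tumbler: Bystander: glass tumbler, rim 80 mm across, 92 mm high, standing to the left or right of the sugar box. Origin: centre of its underside.
- bowl: Bystander: round white ceramic bowl, 130 mm across, 60 mm high, standing to the left or right of the sugar box. Origin: centre of its underside.
- tong: Bystander: stainless ice tong lying beside the caddy on the right, 173 mm long, 52 mm wide, 13 mm high. Origin: near its middle; x along it.
- stirrer: Bystander: bamboo stirrer lying flat beside the caddy on the left, 212 mm long, 18 mm wide, 12 mm high at its ball end. Origin: near its middle; x along it.
Mind the look-alikes: they are no part of the job. Leave any pink look-alike of the sugar_box alone.

How it is judged:
On the way:
1. the sugar box, flat on the sideboard, has its front edge between the two posts of the empty bay (x of sugar_box in the frame of bay above -0.11 m and y of sugar_box in the frame of bay between -0.01 and 0.01 m and height (world z) of sugar_box below 0.004 m and not (x of sugar_box in the frame of bay above -0.02 m)), for 0.05 s.
At the end, for the whole second after the job is handed in: The sugar box lies flat and at rest in the empty bay, its centre within 6 mm of home along the bay (against the back rail) and within 7 mm of the bay's middle (x of sugar_box in the frame of bay between -0.006 and 0.006 m and y of sugar_box in the frame of bay between -0.007 and 0.007 m and height (world z) of sugar_box below 0.004 m and angle between sugar_box's own z axis and vertical below 0.05 rad and linear speed of sugar_box below 0.01 m/s); the robot touches nothing.
It fails at once if the sugar box is lifted (more than 6 mm) or tipped (more than 0.15 rad) (height (world z) of sugar_box above 0.006 m or angle between sugar_box's own z axis and vertical above 0.15 rad).
It fails at once if the caddy is rammed: pressed with more than 60 N by the sugar box or by the robot (contact force between any of sugar_box, the arm, the fingers and caddy above 60 N).
It fails at once if a bystander is shifted by more than 20 mm (distance of any of coasters, lime_dish, tumbler, bowl, tong, stirrer from where it was at the start of the episode above 0.02 m).
It fails at once if a standing bystander is tipped over (angle between any of tumbler, bowl, lime_dish, coasters's own z axis and vertical above 0.3 rad).
It also fails if it takes over 67 s, if anything falls off the work surface, if the arm or the gripper's body presses on something with over 40 N, if the wrist force passes 120 N, or if a joint passes its speed limit or range.

## Working session

There is one attempt and no reset: what is moved stays moved. The work goes in short steps, Python scripts to look and compute and a tool call to move; the robot and the scene stay as the last step left them, time stands still between calls to the robot, and variables do not carry over. Pictures are saved under pics/ and viewed, at most 10 in all, crops included, and the job is handed in when it is done.

Besides the shell and the picture viewer there is one more tool, called as name([rows], argument=value, ...), one row to a line, values as JSON. carry_out: Moves the arm, as the interface text tells. Its arguments: {"type":"object","properties":{"commands":{"type":"array","items":{"type":"array"}},"grip_force":{"type":"number"}},"required":["commands"]}

```bash
mkdir -p pics; ls
cat > h.py <<'E'
import numpy as np, cv2
from cell import robot
def cam(f):
    h,w=f["pixels"].shape[:2]; fl=h/2/np.tan(np.radians(f["fov_y"])/2)
    return np.array([[fl,0,f["cx"]],[0,fl,f["cy"]],[0,0,1]]),np.array(f["D"],float),np.array(f["R"]),np.array(f["t"])
def ray(c,uv,z):
    K,D,R,t=c
    n=cv2.undistortPoints(np.array(uv,float).reshape(-1,1,2),K,D).reshape(-1,2)
    d=np.c_[n,np.ones(len(n))]@R; C=-R.T@t
    z=np.broadcast_to(z,len(n))
    return C+d*((z-C[2])/d[:,2])[:,None]
def proj(c,X):
    K,D,R,t=c
    return cv2.projectPoints(np.array(X,float).reshape(-1,1,3),cv2.Rodrigues(R)[0],t,K,D)[0].reshape(-1,2)
E
python3 - <<'E'
from h import *
import pickle
o=robot.get_obs();print(o)
for n in ("scene","side"):
    f=robot.grab_frame(n); pickle.dump(f,open(n+"0.pkl","wb"))
    cv2.imwrite(f"pics/{n}0.png",cv2.resize(f["pixels"][:,:,::-1],(800,600)))
    c=cam(f); print(n,-c[2].T@c[3],c[0][0],c[1])
E
```

```text
pics
{'time_s': 0.0, 'joints': array([-1.24717941,  0.52198295, -0.03634027,  1.59998057,  0.02122348,
        1.02108311, -0.11281774]), 'qd': array([-9.80436713e-04, -3.47329097e-04,  3.11016337e-05, -6.11767344e-04,
       -6.12232379e-04,  1.03864509e-04, -6.64616764e-04]), 'joint_torque': array([ 1.23436697e-03, -9.27114487e+01,  1.98023580e+00, -3.69941676e+01,
        1.76996860e-02,  7.81075156e-03,  3.85916195e-06]), 'eef_pos': array([0.23973238, 0.57685108, 0.23075477]), 'eef_rot': array([-3.14052810e+00,  8.86393701e-05,  2.74777101e+00]), 'force': array([ 0.35411032,  0.01230631, -0.4088845 ]), 'ft_torque': array([-0.00692286,  0.00246037,  0.00896723]), 'grip_force': 0.0, 'grip_width': 1.0015277146849495}
scene [1.00994986 0.74548839 1.10645425] [507.40036004   0.         288.87263016] [-0.04958689  0.          0.          0.          0.        ]
side [0.49213204 0.88728849 0.58469743] [395.02653709   0.         271.73345586] [-0.11061228  0.          0.          0.          0.        ]
```

View pics/scene0.png

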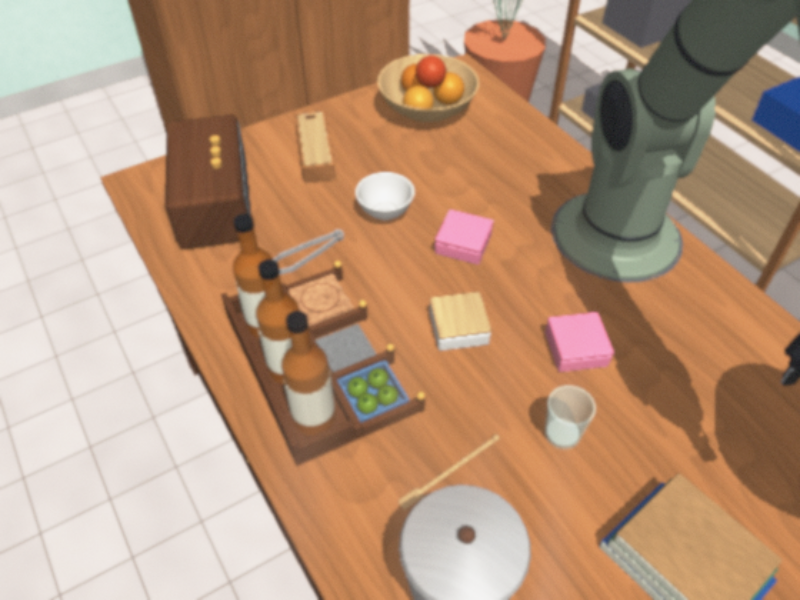

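View pics/side0.png

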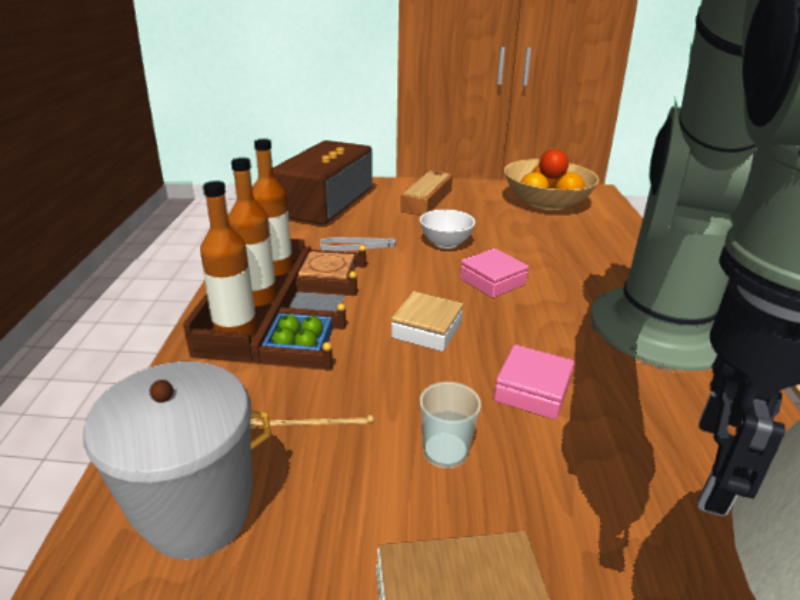

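The middle bay (grey felt) is empty. In scene0 the sugar box is at about (461,320) and the brass balls at (338,267), (363,306), (390,350), (421,398). In side0 the lid is at (428,313) and the balls at (362,249), (353,275), (341,308), (327,347). The pink boxes are look-alikes.

```bash
cat > meas.py <<'E'
from h import *
def blob(f,uv,lo,hi,win):
    hsv=cv2.cvtColor(f["pixels"],cv2.COLOR_RGB2HSV); m=cv2.inRange(hsv,lo,hi)
    w=np.zeros_like(m); x,y=map(int,uv); w[y-win:y+win+1,x-win:x+win+1]=255
    m&=w; n,l,s,c=cv2.connectedComponentsWithStats(m)
    k=1+np.argmax(s[1:,4]); return (l==k).astype(np.uint8),c[k],s[k]
def tri(cs,uvs):
    A=[];b=[]
    for c,uv in zip(cs,uvs):
        p0=ray(c,[uv],0.)[0];p1=ray(c,[uv],.3)[0];d=(p1-p0)/np.linalg.norm(p1-p0);M=np.eye(3)-np.outer(d,d)
        A.append(M);b.append(M@p0)
    A=np.vstack(A);b=np.hstack(b);X=np.linalg.lstsq(A,b,rcond=None)[0];return X,np.linalg.norm(A@X-b)
def lid(f,c,uv,lo=(12,50,120),hi=(30,170,255)):
    m,cc,s=blob(f,uv,lo,hi,45)
    m=cv2.morphologyEx(m,cv2.MORPH_OPEN,np.ones((3,3)))
    ct=max(cv2.findContours(m,cv2.RETR_EXTERNAL,cv2.CHAIN_APPROX_NONE)[0],key=cv2.contourArea).reshape(-1,2)
    P=ray(c,ct,.046)[:,:2]
    r=cv2.minAreaRect((P*1000).astype(np.float32)); return r,m
E
python3 - <<'E'
from meas import *
import pickle
F=[pickle.load(open(n+"0.pkl","rb")) for n in("scene","side")];C=[cam(f) for f in F]
S=[[(338,267),(363,306),(390,350),(421,398)],[(362,249),(353,275),(341,308),(327,347)]]
B=[]
for i in range(4):
    uv=[]
    for k in(0,1):
        p=np.array(S[k][i])*.7
        h=cv2.cvtColor(F[k]["pixels"],cv2.COLOR_RGB2HSV)[int(p[1]),int(p[0])]
        m,c,s=blob(F[k],p,(15,120,120),(32,255,255),6);uv.append(c);print(k,i,h,c.round(1),s[4],end=' ')
    X,e=tri(C,uv);B.append(X);print(X.round(4),e.round(4))
B=np.array(B);d=np.diff(B[:,:2],axis=0);print(np.linalg.norm(d,axis=1),np.degrees(np.arctan2(d[:,1],d[:,0])))
for k,uv in((0,(461,312)),(1,(428,313))):
    p=np.array(uv)*.7;print(cv2.cvtColor(F[k]["pixels"],cv2.COLOR_RGB2HSV)[int(p[1]),int(p[0])])
    r,m=lid(F[k],C[k],p);print(r,m.sum())
out=[]
for k,uv in((0,(461,318)),(1,(428,320))):
    x,y=map(int,np.array(uv)*.7);im=F[k]["pixels"][y-40:y+40,x-50:x+50,::-1].copy()
    out.append(cv2.resize(im,None,fx=4,fy=4,interpolation=0))
    r,m=lid(F[k],C[k],np.array(uv)*.7); out.append(cv2.resize(255*cv2.merge([m]*3)[y-40:y+40,x-50:x+50],None,fx=4,fy=4,interpolation=0))
cv2.imwrite("pics/box.png",cv2.resize(np.vstack([np.hstack(out[:2]),np.hstack(out[2:])]),(750,600)))
# tumbler, bowl base rough
print(ray(C[1],[np.array((446,455))*.7,np.array((447,240))*.7],0.))
E
```

```text
0 0 [ 18 149 199] [236.1 184.3] 31 1 0 [ 21 195 237] [253.2 173.4] 16 [ 0.5887 -0.1994  0.0467] 0.0011
0 1 [ 17 146 196] [253.4 212.2] 35 1 1 [ 22 188 246] [246.4 191.9] 25 [ 0.5984 -0.0797  0.0474] 0.0005
0 2 [ 18 143 224] [272.8 242.7] 34 1 2 [ 23 186 249] [238.5 214.6] 28 [0.607  0.0391 0.0467] 0.0008
0 3 [ 18 144 225] [294.4 276.6] 36 1 3 [ 26 173 253] [228.7 242.1] 35 [0.6161 0.1591 0.0474] 0.0008
[0.12010654 0.1191836  0.12030203] [85.37748723 85.86241145 85.69182177]
[ 20  99 234]
((433.28192138671875, 30.267257690429688), (326.25042724609375, 267.52191162109375), 58.58888244628906) 7599
[ 18 129 226]
((452.5185546875, 43.73854064941406), (111.58903503417969, 104.20901489257812), 67.80265808105469) 960
[[ 0.42993963  0.33952912  0.        ]
 [ 0.39667339 -0.34695433  0.        ]]
```

View pics/box.png

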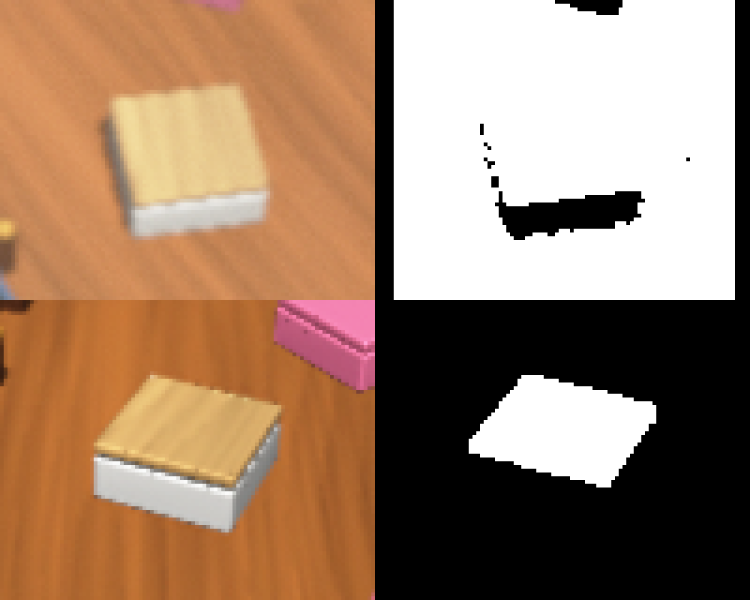

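The box is at about (0.452, 0.043), turned about -22°. The caddy yaw is -4.4° and home is about (0.667, -0.025). My plan has two steps:
1. Square the box up and shift it right with both fingertips on its left face.
2. Push it in from behind.

First I move to its left side.

carry_out([
  [[-0.99,-0.87,0],[0,0,0],0.2],
  [[-0.99,-0.87,0],[0,0,0],0.2],
  [[-0.99,-0.87,0],[0,0,0],0.2],
  [[-0.99,-0.87,0],[0,0,0],0.2],
  [[-0.99,-0.87,0],[0,0,0],0.2],
  [[-0.99,-0.87,0],[0,0,0],0.2],
  [[-0.99,-0.87,0],[0,0,0],0.2],
  [[-0.99,-0.87,0],[0,0,0],0.2],
])

```text
time_s: 0.77
eef_pos: [0.3562, 0.3389, 0.2312]
eef_rot: [-3.141, -0.0, 2.748]
force: [1.7, 0.8, -1.0]
grip_width: 0.602
grip_force: 0.0
```

carry_out([
  [[-0.99,-0.87,0],[0,0,0],0.2],
  [[-0.99,-0.87,0],[0,0,0],0.2],
  [[-0.99,-0.87,0],[0,0,0],0.2],
  [[-0.99,-0.87,0],[0,0,0],0.2],
  [[-0.99,-0.87,0],[0,0,0],0.2],
  [[-0.99,-0.87,0],[0,0,0],0.2],
  [[-0.99,-0.87,0],[0,0,0],0.2],
  [[0,0,0],[0,0,0],0.2],
])

```text
time_s: 1.43
eef_pos: [0.4594, 0.1277, 0.2313]
eef_rot: [-3.14, 0.001, 2.741]
force: [-0.5, -1.4, -0.3]
grip_width: 0.603
grip_force: 0.0
```

carry_out([
  [[0,0,0.4],[0,0,0.957],0.2],
  [[0,0,0.4],[0,0,0.957],0.2],
  [[0,0,0.4],[0,0,0.957],0.2],
  [[0,0,0.4],[0,0,0.957],0.2],
  [[0,0,0.4],[0,0,0.957],0.2],
  [[0,0,0.4],[0,0,0.957],0.2],
  [[0,0,0.4],[0,0,0.957],0.2],
  [[0,0,0.4],[0,0,0.957],0.2],
])

```text
time_s: 2.1
eef_pos: [0.4573, 0.1334, 0.1507]
eef_rot: [-3.141, 0.0, 2.076]
force: [-0.3, 0.6, 0.1]
grip_width: 0.595
grip_force: 0.0
```

carry_out([
  [[0,0,0.4],[0,0,0.957],0.2],
  [[0,0,0.4],[0,0,0.957],0.2],
  [[0,0,0.4],[0,0,0.957],0.2],
  [[0,0,0.4],[0,0,0.957],0.2],
  [[0,0,0.4],[0,0,0.957],0.2],
  [[0,0,0.4],[0,0,0.957],0.2],
  [[0,0,0.4],[0,0,0.957],0.2],
  [[0,0,0],[0,0,0],0.2],
])

```text
time_s: 2.77
eef_pos: [0.4565, 0.1333, 0.0798]
eef_rot: [-3.139, 0.001, 1.491]
force: [-0.4, 0.7, -0.6]
grip_width: 0.6
grip_force: 0.0
```

```bash
cat >> meas.py <<'E'
HO=np.array([0.6026,-0.0202]); TH=np.radians(-4.36)
RB=np.array([[np.cos(TH),-np.sin(TH)],[np.sin(TH),np.cos(TH)]]); HO=HO+RB@[.065,0]
def bay(p): return (np.asarray(p)[...,:2]-HO)@RB
def unbay(b): return HO+RB@np.asarray(b)
def wcam(f,o):
    from scipy.spatial.transform import Rotation as Ro
    T=np.eye(4);T[:3,:3]=Ro.from_euler('xyz',o["eef_rot"]).as_matrix();T[:3,3]=o["eef_pos"]
    M=np.linalg.inv(T@np.array(f["hand_eye"])); K,D,_,_=cam(dict(f,R=np.eye(3),t=np.zeros(3)))
    return K,D,M[:3,:3],M[:3,3]
E
python3 - <<'E'
from meas import *
o=robot.get_obs();print(o["eef_pos"],o["eef_rot"],bay(o["eef_pos"]),o["joints"].round(2))
w=robot.grab_frame("wrist");f=robot.grab_frame("side");c=cam(f);wc=wcam(w,o);print(-wc[2].T@wc[3])
a=cv2.resize(w["pixels"][:,:,::-1],(400,300));b=f["pixels"][120:330,180:460,::-1];b=cv2.resize(b,(400,300))
cv2.imwrite("pics/p1.png",np.hstack([a,b]))
# pink
for n in [f]:
    m=cv2.inRange(cv2.cvtColor(n["pixels"],cv2.COLOR_RGB2HSV),(155,60,100),(179,255,255))
    k,l,s,ce=cv2.connectedComponentsWithStats(m)
    for i in range(1,k):
        if s[i,4]>200: print(s[i],ray(c,[ce[i]],.03))
E
```

```text
[0.45654299 0.13328428 0.07978254] [-3.13944879e+00  1.47496108e-03  1.49108359e+00] [-0.22230266  0.14193643] [-0.66  0.57  0.33  2.12 -0.36  0.52 -0.14]
[0.46483126 0.21894749 0.22205137]
[323 174  47  34 997] [[ 0.30679044 -0.13792637  0.03      ]]
[ 346  241   56   53 2013] [[0.29204287 0.209877   0.03      ]]
```

View pics/p1.png

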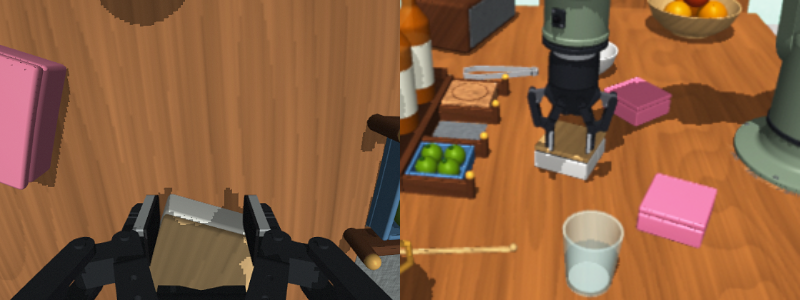

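The wrist view shows the box's left face below and between the fingertips, at about (205,212). The side view agrees: the fingers stand to the left of the box. I'll back off a little, descend and push right.

carry_out([
  [[0.5,0,0.8],[0,0,0],0.2],
  [[0,0,0.8],[0,0,0],0.2],
  [[0,0,0.8],[0,0,0],0.2],
  [[0,0,0],[0,0,0],0.2],
  [[-0.4,0,0],[0,0,0],0.2],
  [[-0.4,0,0],[0,0,0],0.2],
  [[-0.4,0,0],[0,0,0],0.2],
  [[-0.3,0,0],[0,0,0],0.2],
])

```text
time_s: 3.53
eef_pos: [0.4559, 0.107, 0.0224]
eef_rot: [3.14, -0.0, 1.494]
force: [-0.7, 3.8, 3.0]
grip_width: 0.597
grip_force: 2.0
```

carry_out([
  [[-0.3,0,0],[0,0,0],0.2],
  [[-0.3,0,0],[0,0,0],0.2],
  [[-0.3,0,0],[0,0,0],0.2],
  [[-0.3,0,0],[0,0,0],0.2],
  [[-0.3,0,0],[0,0,0],0.2],
  [[-0.2,0,0],[0,0,0],0.2],
  [[-0.1,0,0],[0,0,0],0.2],
  [[0,0,0],[0,0,0],0.2],
])

```text
time_s: 4.2
eef_pos: [0.4522, 0.0628, 0.0213]
eef_rot: [3.141, 0.0, 1.494]
force: [0.4, 0.8, -0.3]
grip_width: 0.6
grip_force: 0.0
```

Run:
```python
from meas import *
import pickle
o=robot.get_obs();print(o["eef_pos"],o["eef_rot"],bay(o["eef_pos"]),o["force"])
w=robot.grab_frame("wrist");f=robot.grab_frame("side");g=robot.grab_frame("scene")
pickle.dump((o,w,f,g),open("p2.pkl","wb"))
a=cv2.resize(w["pixels"][:,:,::-1],(400,300));b=f["pixels"][150:300,200:400,::-1];b=cv2.resize(b,(400,300))
d=cv2.resize(g["pixels"][150:300,200:400,::-1],(400,300))
cv2.imwrite("pics/p2.png",np.vstack([np.hstack([a,b]),np.hstack([d,d*0])]))
```

```text
[0.4522099  0.06276741 0.0212949 ] [3.14147082e+00 3.86017208e-04 1.49411037e+00] [-0.22126231  0.07129421] [ 0.368243    0.8378292  -0.32161694]
```

View pics/p2.png

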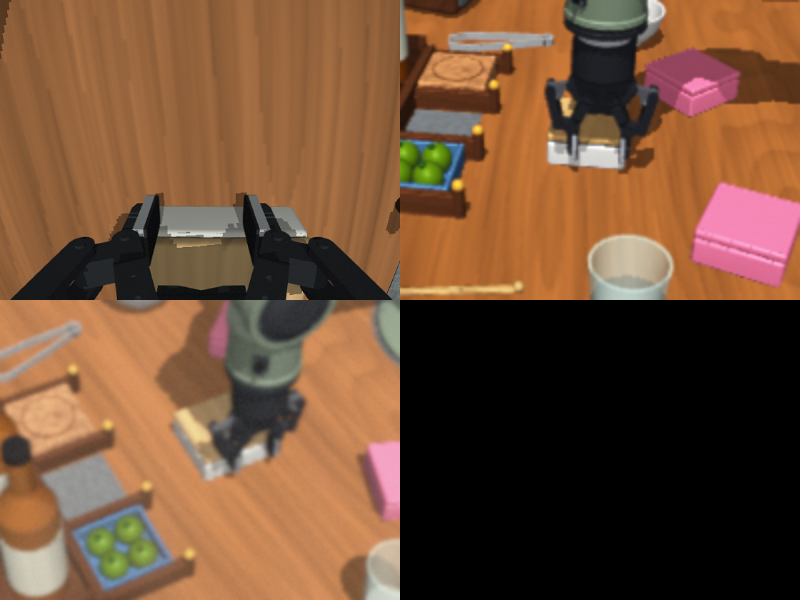

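The side view shows the left face squared up against both fingers, with its bottom edge from about px (274,230) to (312,233). I'll measure that edge.

```bash
cat >> meas.py <<'E'
def face(f,c,roi):
    x0,x1,y0,y1=roi
    h=cv2.cvtColor(f["pixels"],cv2.COLOR_RGB2HSV);m=cv2.inRange(h,(0,0,150),(179,60,255))
    w=np.zeros_like(m);w[y0:y1,x0:x1]=255;m&=w
    n,l,s,_=cv2.connectedComponentsWithStats(m);k=1+np.argmax(s[1:,4]);m=l==k
    cols=np.where(m.any(0))[0];bot=np.array([np.where(m[:,x])[0].max() for x in cols])+.5
    P=bay(ray(c,np.c_[cols,bot],0.));return s[k],P
E
python3 - <<'E'
from meas import *
import pickle
o,w,f,g=pickle.load(open("p2.pkl","rb"));c=cam(f)
s,P=face(f,c,(260,330,205,245));print(s);print((P[::3]*1000).round(1))
P=P[3:-3];print(np.degrees(np.polyfit(P[:,0],P[:,1],1)[0]),np.median(P[:,1]))
# cross-check with post bases' balls in same camera
E
```

```text
[274 218  38  16 342]
[[-155.5   51.6]
 [-163.7   55.2]
 [-171.4   54.1]
 [-179.2   53.1]
 [-186.9   52.1]
 [-195.    55.6]
 [-202.7   54.6]
 [-210.5   53.6]
 [-218.5   57.1]
 [-226.2   56.1]
 [-233.9   55.1]
 [-241.6   54.1]
 [-249.3   53.1]]
-1.2277621213148677 0.05455980654950518
```

Run:
```python
from meas import *
import pickle
o,w,f,g=pickle.load(open("p2.pkl","rb"));c=wcam(w,o)
im=w["pixels"];h=cv2.cvtColor(im,cv2.COLOR_RGB2HSV)
for x in (240,270,300,320,375,395,410):
    m=np.where(h[260:345,x,1]<60)[0]+260
    m=m[h[m,x,2]>110]
    if len(m): t,b=m.min()-.5,m.max()+.5;print(x,t,b,(bay(ray(c,[(x,t)],0.))*1000).round(1),(bay(ray(c,[(x,b)],.046))*1000).round(1),(bay(ray(c,[(x,b)],.040))*1000).round(1))
# finger left edges: project TCP & tips
print(proj(c,[o["eef_pos"]]))
cv2.imwrite("pics/p3.png",cv2.resize(im[250:420,150:450,::-1],(800,453)))
```

```text
240 288.5 331.5 [[-241.7   58.7]] [[-236.5   67. ]] [[-237.3   62.5]]
270 288.5 330.5 [[-226.3   58.7]] [[-224.8   67.6]] [[-225.   63.]]
300 288.5 331.5 [[-210.9   58.7]] [[-213.2   67.1]] [[-212.8   62.5]]
320 288.5 331.5 [[-200.7   58.7]] [[-205.4   67.1]] [[-204.6   62.5]]
395 289.5 306.5 [[-161.6   57.7]] [[-177.2   78.2]] [[-175.    74.1]]
410 292.5 330.5 [[-153.4   55.7]] [[-169.8   66.8]] [[-167.2   62.2]]
[[279.47178932 288.98312915]]
```

View pics/p3.png

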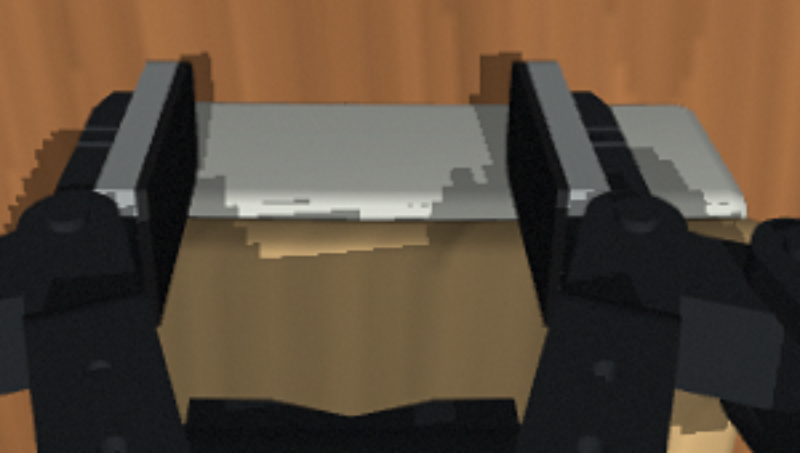

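The wrist view shows the face parallel to the fingers, with its bottom edge at row 288. It sits about 60 mm left of the bay axis, so I need 10 mm more. I'll push that, then retract, lift and turn a quarter.

carry_out([
  [[-0.15,0,0],[0,0,0],0.2],
  [[-0.15,0,0],[0,0,0],0.2],
  [[-0.1,0,0],[0,0,0],0.2],
  [[0,0,0],[0,0,0],0.2],
  [[0,0,0],[0,0,0],0.2],
])

```text
time_s: 4.77
eef_pos: [0.4514, 0.0533, 0.0213]
eef_rot: [3.142, 0.0, 1.494]
force: [0.2, 0.0, 0.4]
grip_width: 0.598
grip_force: 0.0
```

carry_out([
  [[0.4,0,0],[0,0,0],0.2],
  [[0.6,0,0],[0,0,0],0.2],
  [[0,0,-0.9],[0,0,0],0.2],
  [[0,0,-0.9],[0,0,0],0.2],
  [[0,0,-0.9],[0,0,0],0.2],
  [[0,0,-0.9],[0,0,0],0.2],
  [[0,0,-0.9],[0,0,0],0.2],
  [[0,0,0],[0,0,0],0.2],
])

```text
time_s: 5.43
eef_pos: [0.4548, 0.0798, 0.1371]
eef_rot: [3.138, -0.002, 1.495]
force: [1.1, 0.1, 0.5]
grip_width: 0.6
grip_force: 0.0
```

carry_out([
  [[0,0,0],[0,0,1],0.2],
  [[0,0,0],[0,0,1],0.2],
  [[0,0,0],[0,0,1],0.2],
  [[0,0,0],[0,0,1],0.2],
  [[0,0,0],[0,0,1],0.2],
  [[0,0,0],[0,0,1],0.2],
  [[0,0,0],[0,0,1],0.2],
  [[0,0,0],[0,0,1],0.2],
])

```text
time_s: 6.1
eef_pos: [0.4532, 0.0794, 0.1336]
eef_rot: [-3.141, 0.0, 0.793]
force: [-0.1, -0.6, -0.5]
grip_width: 0.598
grip_force: 0.0
```

carry_out([
  [[0,0,0],[0,0,1],0.2],
  [[0,0,0],[0,0,1],0.2],
  [[0,0,0],[0,0,1],0.2],
  [[0,0,0],[0,0,1],0.2],
  [[0,0,0],[0,0,1],0.2],
  [[0,0,0],[0,0,1],0.2],
  [[0,0,0],[0,0,1],0.2],
  [[0,0,0],[0,0,1],0.2],
])

```text
time_s: 6.77
eef_pos: [0.4532, 0.0794, 0.1336]
eef_rot: [3.142, 0.0, 0.095]
force: [-0.1, -0.2, -0.3]
grip_width: 0.599
grip_force: 0.0
```

carry_out([
  [[0,0,0],[0,0,1],0.2],
  [[0,0,0],[0,0,1],0.2],
  [[0,0,0],[0,0,0],0.2],
])

```text
time_s: 7.02
eef_pos: [0.4532, 0.0794, 0.1335]
eef_rot: [3.141, 0.0, -0.079]
force: [0.7, 1.1, 0.2]
grip_width: 0.595
grip_force: 0.0
```

Run:
```python
from meas import *
import pickle
o=robot.get_obs();print(o["eef_pos"],o["eef_rot"],bay(o["eef_pos"]),o["joints"].round(2))
F=[pickle.load(open(n+"0.pkl","rb")) for n in("scene","side")];C=[cam(f) for f in F]
X=tri(C,[np.array((269,268))*.7,np.array((241,163))*.7]);print(X,bay(X[0]))
```

```text
[0.45317279 0.0793719  0.13345624] [ 3.14100370e+00  2.63455393e-04 -7.93588669e-02] [-0.22156453  0.08792385] [-0.91  0.57  0.83  2.14 -0.66  0.71 -1.28]
(array([ 0.77927007, -0.03404905,  0.28476457]), np.float64(0.0009664141212537904)) [ 0.11221164 -0.00037799]
```

carry_out([
  [[-0.635,0.88,0],[0,0,0],0.2],
  [[-0.635,0.88,0],[0,0,0],0.2],
  [[-0.635,0.88,0],[0,0,0],0.2],
  [[-0.635,0.88,0],[0,0,-0.04],0.2],
  [[0,0,0],[0,0,0],0.2],
  [[0,0,0],[0,0,0],0.2],
])

```text
time_s: 7.52
eef_pos: [0.3829, -0.0046, 0.1339]
eef_rot: [-3.141, -0.0, -0.071]
force: [0.3, 0.9, 0.3]
grip_width: 0.599
grip_force: 0.0
```

Run:
```python
from meas import *
import pickle
o=robot.get_obs();print(o["eef_pos"],o["eef_rot"],bay(o["eef_pos"]),o["joints"].round(2))
w=robot.grab_frame("wrist");f=robot.grab_frame("side");g=robot.grab_frame("scene")
pickle.dump((o,w,f,g),open("p4.pkl","wb"))
a=cv2.resize(w["pixels"][:,:,::-1],(400,300));b=cv2.resize(f["pixels"][150:300,200:400,::-1],(400,300))
cv2.imwrite("pics/p4.png",np.hstack([a,b]))
```

```text
[ 0.38290481 -0.00457825  0.13391118] [-3.14091847e+00 -8.36448232e-05 -7.09046595e-02] [-0.28524702 -0.00112533] [-0.8   0.45  0.85  2.32 -0.62  0.6  -1.11]
```

View pics/p4.png

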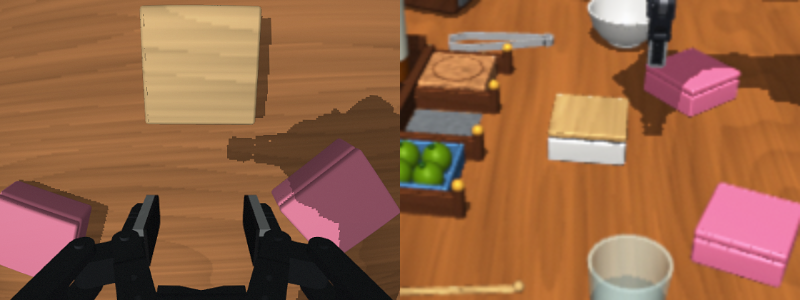

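The box now lies square in the wrist view, with its lid at (140–260, 8–123). The fingers are behind it, between the two pink boxes. I'll measure the lid with the wrist camera.

```bash
cat >> meas.py <<'E'
def wlid(o,w):
    c=wcam(w,o);h=cv2.cvtColor(w["pixels"],cv2.COLOR_RGB2HSV)
    m=cv2.inRange(h,(16,50,120),(32,150,255));m[270:]=0
    m=cv2.morphologyEx(m,cv2.MORPH_OPEN,np.ones((5,5)))
    ct=max(cv2.findContours(m,cv2.RETR_EXTERNAL,cv2.CHAIN_APPROX_NONE)[0],key=cv2.contourArea).reshape(-1,2)
    r=cv2.minAreaRect((bay(ray(c,ct,.046))*1000).astype(np.float32));return r,cv2.boundingRect(ct),h
E
python3 - <<'E'
from meas import *
import pickle
o,w,f,g=pickle.load(open("p4.pkl","rb"))
r,b,h=wlid(o,w);print(r,b,h[90,280],h[90,120],h[90,420])
E
```

```text
((-204.00262451171875, 1.2802810668945312), (98.3819351196289, 98.2286376953125), 89.95907592773438) (196, 7, 170, 167) [ 18 107 198] [ 14 151 145] [ 14 150 155]
```

carry_out([
  [[0,-0.1,0.76],[0,0,0],0.2],
  [[0,0,0.76],[0,0,0],0.2],
  [[0,0,0.76],[0,0,0],0.2],
  [[0,0,0.76],[0,0,0],0.2],
  [[0,0,0.76],[0,0,0],0.2],
  [[0,0,0.76],[0,0,0],0.2],
  [[0,0,0],[0,0,0],0.2],
  [[0,0,0],[0,0,0],0.2],
])

```text
time_s: 8.33
eef_pos: [0.3833, -0.0019, 0.0195]
eef_rot: [3.142, 0.002, -0.072]
force: [0.2, -0.9, -0.4]
grip_width: 0.599
grip_force: 0.0
```

Run:
```python
from meas import *
o=robot.get_obs();print(o["eef_pos"],o["eef_rot"],bay(o["eef_pos"]),o["force"])
```

```text
[ 0.38330014 -0.00191283  0.01951028] [ 3.14157840e+00  1.67947324e-03 -7.22263811e-02] [-0.28505547  0.00156243] [ 0.16420896 -0.92632035 -0.3649892 ]
```

carry_out([
  [[0.4,0,0],[0,0,0.045],0.2],
  [[0.3,0,0],[0,0,0],0.2],
  [[0.3,0,0],[0,0,0],0.2],
  [[0.3,0,0],[0,0,0],0.2],
  [[0.3,0,0],[0,0,0],0.2],
  [[0.3,0,0],[0,0,0],0.2],
  [[0.3,0,0],[0,0,0],0.2],
  [[0.3,0,0],[0,0,0],0.2],
])

```text
time_s: 9.0
eef_pos: [0.4464, -0.0063, 0.0203]
eef_rot: [3.142, 0.0, -0.075]
force: [-5.0, 1.1, 2.4]
grip_width: 0.601
grip_force: 2.1
```

carry_out([
  [[0.3,0,0],[0,0,0],0.2],
  [[0.3,0,0],[0,0,0],0.2],
  [[0.2,0,0],[0,0,0],0.2],
  [[0.1,0,0],[0,0,0],0.2],
  [[0,0,0],[0,0,0],0.2],
  [[0,0,0],[0,0,0],0.2],
])

```text
time_s: 9.5
eef_pos: [0.4687, -0.0083, 0.02]
eef_rot: [3.141, -0.001, -0.076]
force: [-0.3, 0.8, 0.3]
grip_width: 0.599
grip_force: 0.0
```

Run:
```python
from meas import *
import pickle
o=robot.get_obs();print(o["eef_pos"],o["eef_rot"],bay(o["eef_pos"]),o["force"])
w=robot.grab_frame("wrist");f=robot.grab_frame("side")
pickle.dump((o,w,f),open("p5.pkl","wb"))
a=cv2.resize(w["pixels"][:,:,::-1],(480,360));b=cv2.resize(f["pixels"][150:300,190:323,::-1],(320,360))
cv2.imwrite("pics/p5.png",np.hstack([a,b]))
try: print(wlid(o,w)[:2])
except Exception as e: print(e)
```

```text
[ 0.46871679 -0.00831671  0.01995043] [ 3.14123819e+00 -8.85542366e-04 -7.59231561e-02] [-0.19939916  0.00167071] [-0.34189666  0.84116252  0.28388416]
(((-131.9134521484375, 1.4359130859375), (87.66433715820312, 97.32184600830078), 0.09208839386701584), (122, 0, 327, 270))
```

View pics/p5.png

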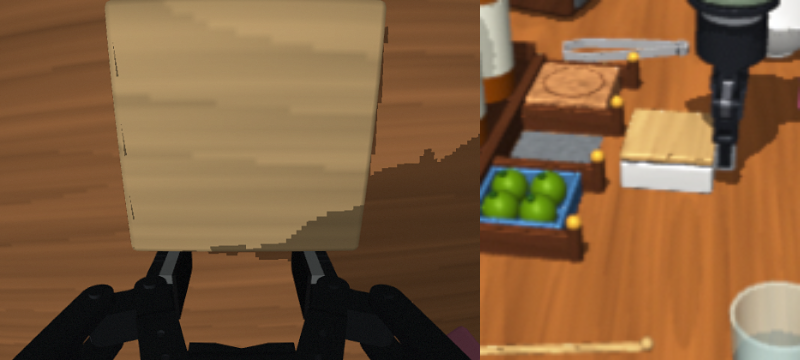

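The lid is square in the wrist view, with its rear edge at the fingertips, and the side view shows it just short of the posts. The gap leaves only ±2 mm, so I'll lift and look at the box and posts together.

carry_out([
  [[-0.5,0,0],[0,0,0],0.2],
  [[0,0,-1],[0,0,0],0.2],
  [[0,0,-1],[0,0,0],0.2],
  [[0,0,-1],[0,0,0],0.2],
  [[0,0,-1],[0,0,0],0.2],
  [[0,0,-1],[0,0,0],0.2],
  [[0,0,0],[0,0,0],0.2],
  [[0,0,0],[0,0,0],0.2],
])

```text
time_s: 10.27
eef_pos: [0.4564, -0.0069, 0.1456]
eef_rot: [-3.141, -0.002, -0.076]
force: [-0.6, -0.4, -1.0]
grip_width: 0.598
grip_force: 0.0
```

Run:
```python
from meas import *
import pickle
o=robot.get_obs();print(o["eef_pos"],o["eef_rot"],bay(o["eef_pos"]))
w=robot.grab_frame("wrist");pickle.dump((o,w),open("p6.pkl","wb"))
cv2.imwrite("pics/p6.png",w["pixels"][:,:,::-1])
c=wcam(w,o)
for y in(-.06,.06): print(proj(c,[[*unbay([-.065,y]),.047]]))
print(wlid(o,w)[:2])
```

```text
[ 0.45635392 -0.00692409  0.14557771] [-3.14055843e+00 -2.15166004e-03 -7.55215178e-02] [-0.21183213  0.00211944]
[[387.07602594 -16.32406699]]
[[186.38551699 -16.79570245]]
(((-136.9948272705078, 1.2166290283203125), (98.48675537109375, 98.44123077392578), 0.05524632707238197), (205, 22, 160, 158))
```

View pics/p6.png

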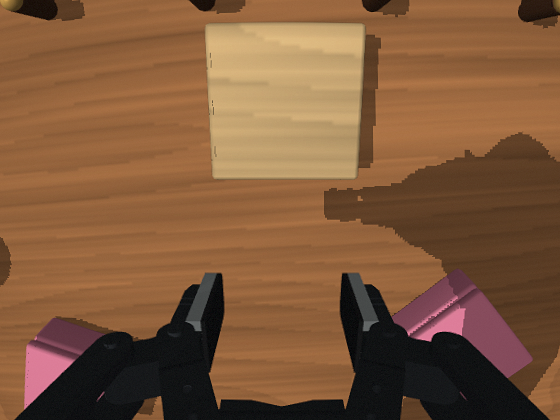

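The lid spans columns 205–365. The posts are just at the top edge, with their bases near (205,0) and (372,0). I'll move 50 mm forward at this height and detect the balls.

carry_out([
  [[1,0,0],[0,0,0],0.2],
  [[1,0,0],[0,0,0],0.2],
  [[0,0,0],[0,0,0],0.2],
  [[0,0,0],[0,0,0],0.2],
])

```text
time_s: 10.65
eef_pos: [0.5057, -0.0116, 0.1436]
eef_rot: [3.141, 0.001, -0.077]
force: [-0.5, -0.1, -0.0]
grip_width: 0.597
grip_force: 0.0
```

Run:
```python
from meas import *
import pickle
o=robot.get_obs();w=robot.grab_frame("wrist");pickle.dump((o,w),open("p7.pkl","wb"))
c=wcam(w,o);print(wlid(o,w)[:2])
for y in(-.18,-.06,.06,.18):
    p=proj(c,[[*unbay([-.065,y]),.047]])[0]
    if not(8<p[0]<552 and 8<p[1]<412): print(p);continue
    m,cc,s=blob(w,p,(15,120,110),(32,255,255),14);print(p.round(1),cc.round(1),s,(bay(ray(c,[cc],.047))*1000).round(1))
```

```text
(((-136.61764526367188, 1.2849502563476562), (98.548095703125, 98.49425506591797), 0.007345972582697868), (206, 104, 154, 143))
[556.6941926  76.3426517]
[381.4  67.7] [382.4  67.2] [371  56  24  23 432] [[-64.7 -60.6]]
[187.7  67.7] [189.3  66.9] [179  56  21  24 394] [[-64.5  59. ]]Traceback (most recent call last):
  File "<stdin>", line 8, in <module>
  File "meas.py", line 6, in blob
    k=1+np.argmax(s[1:,4]); return (l==k).astype(np.uint8),c[k],s[k]
        ~~~~~~~~~^^^^^^^^^
    return _wrapfunc(a, 'argmax', axis=axis, out=out, **kwds)
    return bound(*args, **kwds)
ValueError: attempt to get argmax of an empty sequence
```

In the same view, the posts' midpoint is at y = -0.8 mm and the box at +1.3 mm. That is 2.1 mm too far left, so I'll push diagonally over the next 20 mm.

carry_out([
  [[-1,0,0],[0,0,0],0.2],
  [[-1,0,0],[0,0,0],0.2],
  [[0,0,0.99],[0,0,0],0.2],
  [[0,0,0.99],[0,0,0],0.2],
  [[0,0,0.99],[0,0,0],0.2],
  [[0,0,0.99],[0,0,0],0.2],
  [[0,0,0.95],[0,0,0],0.2],
  [[0,0,0],[0,0,0],0.2],
])

```text
time_s: 11.37
eef_pos: [0.4531, -0.0076, 0.0191]
eef_rot: [3.141, 0.005, -0.077]
force: [-0.8, 0.2, 0.7]
grip_width: 0.601
grip_force: 0.0
```

carry_out([
  [[0.3,0,0],[0,0,0],0.2],
  [[0.2,0,0],[0,0,0],0.2],
  [[0.15,0.02,0],[0,0,0],0.2],
  [[0.15,0.02,0],[0,0,0],0.2],
  [[0.15,0.02,0],[0,0,0],0.2],
  [[0.15,0.02,0],[0,0,0],0.2],
  [[0,0,0],[0,0,0],0.2],
  [[0,0,0],[0,0,0],0.2],
])

```text
time_s: 12.03
eef_pos: [0.4837, -0.0113, 0.0226]
eef_rot: [3.141, -0.001, -0.076]
force: [-0.2, 0.2, 0.1]
grip_width: 0.599
grip_force: 0.0
```

```bash
cat > chk.py <<'E'
from meas import *
o=robot.get_obs();print(o["eef_pos"],o["eef_rot"],(bay(o["eef_pos"])*1000).round(1),o["force"].round(1))
w=robot.grab_frame("wrist");r,b,h=wlid(o,w);print(r,b)
E
python3 chk.py
```

```text
[ 0.48367293 -0.01134647  0.02264858] [ 3.14149064e+00 -1.26203973e-03 -7.58046109e-02] [-184.3   -0.2] [-0.2  0.2  0.1]
((-117.56155395507812, -0.00498199462890625), (88.96778106689453, 97.31932830810547), 0.10478663444519043) (125, 0, 319, 270)
```

carry_out([
  [[0.15,0.016,0],[0,0,0],0.2],
  [[0.15,0.016,0],[0,0,0],0.2],
  [[0.15,0,0],[0,0,0],0.2],
  [[0.15,0,0],[0,0,0],0.2],
  [[0.15,0,0],[0,0,0],0.2],
  [[0,0,0],[0,0,0],0.2],
])

```text
time_s: 12.58
eef_pos: [0.5021, -0.0137, 0.0222]
eef_rot: [3.142, -0.0, -0.076]
force: [-0.3, -0.0, 0.6]
grip_width: 0.603
grip_force: 0.0
```

```bash
python3 chk.py
```

```text
[ 0.50210648 -0.01369854  0.02216525] [ 3.14151635e+00 -8.07742687e-05 -7.60636289e-02] [-165.7   -1.2] [-0.3 -0.   0.6]
((-99.00425720214844, -0.8624610900878906), (88.49899291992188, 97.2665023803711), 0.017518674954771996) (124, 0, 321, 270)
```

The box is through the posts with no contact force, so I'll go on into the bay.

carry_out([
  [[0.2,0,0],[0,0,0],0.2],
  [[0.2,0,0],[0,0,0],0.2],
  [[0.2,0,0],[0,0,0],0.2],
  [[0.2,0,0],[0,0,0],0.2],
  [[0.2,0,0],[0,0,0],0.2],
  [[0.2,0,0],[0,0,0],0.2],
  [[0.2,0,0],[0,0,0],0.2],
])

```text
time_s: 13.22
eef_pos: [0.5366, -0.0164, 0.0221]
eef_rot: [-3.141, 0.001, -0.076]
force: [-6.5, 0.8, 5.3]
grip_width: 0.601
grip_force: 3.1
```

carry_out([
  [[0.2,0,0],[0,0,0],0.2],
  [[0.2,0,0],[0,0,0],0.2],
  [[0.2,0,0],[0,0,0],0.2],
  [[0.2,0,0],[0,0,0],0.2],
  [[0.2,0,0],[0,0,0],0.2],
  [[0.2,0,0],[0,0,0],0.2],
  [[0,0,0],[0,0,0],0.2],
])

```text
time_s: 13.8
eef_pos: [0.5675, -0.0188, 0.0221]
eef_rot: [3.141, -0.001, -0.076]
force: [-1.1, 0.5, -1.1]
grip_width: 0.6
grip_force: 0.0
```

```bash
python3 chk.py
```

```text
[ 0.56754805 -0.01875244  0.02210095] [ 3.14128242e+00 -7.92256016e-04 -7.59480225e-02] [-100.1   -1.2] [-1.1  0.5 -1.1]
((-33.3140983581543, -0.8910064697265625), (88.57698822021484, 97.36310577392578), 0.023914532735943794) (124, 0, 321, 270)
```

carry_out([
  [[0.2,0,0],[0,0,0],0.2],
  [[0.2,0,0],[0,0,0],0.2],
  [[0.2,0,0],[0,0,0],0.2],
  [[0.2,0,0],[0,0,0],0.2],
  [[0.2,0,0],[0,0,0],0.2],
  [[0.15,0,0],[0,0,0],0.2],
  [[0.1,0,0],[0,0,0],0.2],
  [[0,0,0],[0,0,0],0.2],
])

```text
time_s: 14.52
eef_pos: [0.5983, -0.0211, 0.022]
eef_rot: [3.141, -0.001, -0.076]
force: [0.2, -0.9, 0.3]
grip_width: 0.599
grip_force: 0.0
```

carry_out([
  [[0.05,0,0],[0,0,0],0.2],
  [[0.05,0,0],[0,0,0],0.2],
])

```text
time_s: 14.68
eef_pos: [0.5999, -0.0213, 0.022]
eef_rot: [-3.142, 0.001, -0.076]
force: [-3.8, 0.7, 1.5]
grip_width: 0.601
grip_force: 1.7
```

carry_out([
  [[0.05,0,0],[0,0,0],0.2],
  [[0.05,0,0],[0,0,0],0.2],
])

```text
time_s: 14.85
eef_pos: [0.6027, -0.0214, 0.0221]
eef_rot: [-3.142, 0.0, -0.076]
force: [-3.3, -0.0, 0.7]
grip_width: 0.601
grip_force: 1.4
```

```bash
python3 chk.py
```

```text
[ 0.6026518  -0.0213796   0.02207594] [-3.14155357e+00  1.37918466e-04 -7.62509920e-02] [-64.9  -1.2] [-3.3 -0.   0.7]
((1.8980026245117188, -0.7530288696289062), (88.49897003173828, 97.35624694824219), 0.025464339181780815) (123, 0, 322, 270)
```

carry_out([
  [[0.05,0,0],[0,0,0],0.2],
  [[0.04,0,0],[0,0,0],0.2],
])

```text
time_s: 15.07
eef_pos: [0.6049, -0.0215, 0.0221]
eef_rot: [-3.142, 0.0, -0.076]
force: [-2.7, 0.1, 0.6]
grip_width: 0.601
grip_force: 1.5
```

carry_out([
  [[0.04,0,0],[0,0,0],0.2],
])

```text
time_s: 15.15
eef_pos: [0.606, -0.0216, 0.0221]
eef_rot: [-3.142, 0.0, -0.076]
force: [-8.4, 1.4, 2.9]
grip_width: 0.598
grip_force: 4.8
```

carry_out([
  [[0.04,0,0],[0,0,0],0.2],
])

```text
time_s: 15.23
eef_pos: [0.6059, -0.0216, 0.022]
eef_rot: [-3.141, 0.002, -0.076]
force: [-16.9, 2.0, 14.2]
grip_width: 0.598
grip_force: 8.5
```

The force rose to 17 N while the TCP stopped advancing, so the box is home at the rail. I'll retract, lift and look.

carry_out([
  [[-0.2,0,0],[0,0,0],0.2],
  [[-0.6,0,0],[0,0,0],0.2],
  [[-0.9,0,0],[0,0,0],0.2],
  [[-0.9,0,0],[0,0,0],0.2],
  [[0,0,-1],[0,0,0],0.2],
  [[0,0,-1],[0,0,0],0.2],
  [[0,0,-1],[0,0,0],0.2],
  [[0,0,-1],[0,0,0],0.2],
])

```text
time_s: 15.9
eef_pos: [0.5423, -0.0169, 0.1234]
eef_rot: [3.141, -0.001, -0.076]
force: [-0.2, 0.1, -0.5]
grip_width: 0.604
grip_force: 0.0
```

carry_out([
  [[0,0,-1],[0,0,0],0.2],
  [[0,0,0],[0,0,0],0.2],
  [[0,0,0],[0,0,0],0.2],
])

```text
time_s: 16.15
eef_pos: [0.543, -0.0165, 0.1482]
eef_rot: [-3.141, -0.003, -0.076]
force: [0.5, 1.4, 0.3]
grip_width: 0.593
grip_force: 0.0
```

```bash
python3 chk.py
python3 - <<'E'
from meas import *
w=robot.grab_frame("wrist");f=robot.grab_frame("side")
cv2.imwrite("pics/p8.png",np.hstack([cv2.resize(w["pixels"][:,:,::-1],(400,300)),cv2.resize(f["pixels"][130:280,150:350,::-1],(400,300))]))
E
```

```text
[ 0.5429923  -0.01646249  0.14816018] [-3.14079924e+00 -2.95431286e-03 -7.57333466e-02] [-124.7   -0.8] [0.5 1.4 0.3]
((-18.006479263305664, -0.8094863891601562), (62.32538604736328, 98.40628051757812), 0.031217427924275398) (203, 0, 161, 104)
```

View pics/p8.png

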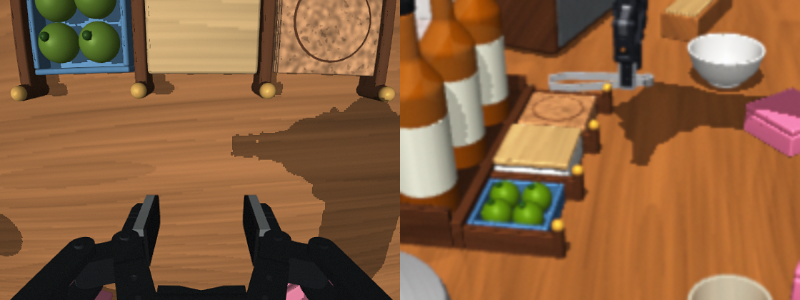

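Both views show the box home in the middle bay, level with its neighbours, and its rear edge measures 49 mm in front of home centre. The bystanders stand undisturbed, so I'll hand in.

```bash
python3 -c "
from cell import robot
print(robot.close_job())"
```

```text
the job is handed in; nothing more can be done
None
```

The sugar box was pushed flat between the two front posts and is home against the back rail of the empty middle bay, centred to about 1 mm by the last wrist picture; the bystanders in view stand where they were, the arm is clear, and the job is handed in (no verdict was returned).

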